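# Fit the coarse grading plate on the truffle grading stand

## Task

We are about to grade the truffles: fit the coarse grading plate (the white plate with two large openings and the orange grip) onto the grading stand. Line up its two end holes with the stand's two blue dowels, keep hold of it while you lower it over both of them until it lies flat on the stand, then let go. Leave the fine plate with the green grip where it lies.

Things in the scene. Friction and masses are not known exactly. Their poses are not given: they have to be found in the camera images.
- coarse_grip (a point): Loose white plate, 110 (x) x 230 (y) x 8 mm, 0.3 kg, flat on the table: two 44 mm openings and, 90 mm either side of the middle along y, two 31 mm dowel holes right through. Orange upright grip tab across its middle, 70 mm along x, 16 mm thick along y, top 53 mm above the underside. Point: in the tab, plate's middle, 36 mm above the underside. z up; the same turned half round.
- stand_seat (a point): Fixed grey metal stand, 110 (x) x 230 (y) mm: two end blocks, tops 60 mm above the table, low black tray between. A blue dowel on each block, 90 mm either side of the middle along y, 40 mm tall, 24 mm wide for its lowest 10 mm, tapering to 8 mm at the tip. Point: midway between the dowels at block-top height, where the middle of the seated plate's underside belongs. z up.
- fine_grip (a point): The fine plate, a bystander: loose, the same size, holes and tab as the coarse plate, but with twelve small 18 mm openings and a green grip tab. Point: in its tab, plate's middle, 36 mm above its underside; axes the same.

How it is judged:
By the outcome, as a careful person would: the job done as asked, in the order asked, and still so for the second after the job is handed in, with the robot touching nothing.
It also fails if it takes over 45 s, if anything falls off the work surface, if the arm or the gripper's body presses on something with over 40 N, if the wrist force passes 120 N, or if a joint passes its speed limit or range.

## Robot

A 6-joint arm with a two-finger parallel gripper is mounted at the origin on the work surface. World frame = base frame: x ahead of the robot, y to its left, z up, the work surface at z = 0. Lengths are in m, angles in rad, forces in N, time in s.
With the tool pointing down it reaches from about 0.3 to 1 m from the base axis. Payload 5.1 kg.
Tool frame: the origin (TCP) lies midway between the tips of the shut fingers; the grasp point (between the pads) lies grip_depth behind it (grip_depth is the distance from the TCP to the grasp point, in m); z points along the fingers, y is the direction in which the jaws open and shut (so a half turn about z gives the same grasp; the last joint's range is limited). The gripper opens to 95 mm and grips with 3 to 60 N. Pads are 20 mm wide; open, the fingers measure 119 mm over their backs; the gripper's body (75 mm by 180 mm) begins 59 mm behind the grasp point.
Start: joints at [1.232, 0.124, 1.65, -0, 1.367, -0.083], TCP at [0.164, 0.629, 0.215] pointing down, gripper open.
Joint ranges: [-2.61, 2.61], [-1.02, 2.33], [0.03, 2.71], [-1.35, 4.49], [0.32, 2.68], [-2.91, 2.91]. Speed limits (rad/s): [2.57, 2.57, 3.14, 3.14, 3.14, 3.14].

## Interface

Orientations are given as a rotation vector (axis times angle).
In Python, from plant import get_state, snapshot, hand_in, grip_depth gives the robot as it stands.
- The arm moves only by the shell command python3 -m pendant 'ROWS' [FORCE]. ROWS is JSON, a list of rows, each a list of 7 numbers: the turn, a rotation vector about the tool's x, y, z in units of 6 degrees (1.0 is 6 degrees), then the shift along the tool's x, y, z in units of 50 mm (1.0 is 50 mm), then the opening, from 0 (shut) to 1 (fully open). In form: [[rx, ry, rz, tx, ty, tz, fingers], ...]. A call has 1 to 10 rows; each row is the pose to reach, as a shift and turn from the pose commanded when the call began, along the tool's axes at that moment; what a row does not reach only later rows make up. A row lasts 1/8 s, in which the tool goes at most 62.5 mm and 10.7 degrees, less where a joint would pass 70% of its speed; a pose out of reach is approached as far as the arm can. A call with a gripper value outside its range is refused whole. The fingers move at their own pace and stop on an object; FORCE is the grip in N (left out, the last holds). Time passes only in rows, so rows that repeat a pose let the fingers close. It gives the time, the measured TCP pose, the force and the opening at its end, in the units of the state.
- get_state(): the state, without advancing time (a new reading comes with each control period).
- snapshot(name): name is "scene" or "top" or "wrist"; returns a dict with "image" (384x512x3 uint8, red, green, blue), "camera_matrix" (3x3 intrinsics, pixels), "xyz" and "rotation" of the camera in the world; the wrist camera has in their place "T_tool_cam" (4x4, takes a point from camera to tool coordinates, whose origin is the TCP and whose axes are the flange's). Camera axes: x right, y down, z forward; pixel columns grow to the right and rows downward; lengths in m; the calibration is good to about 2 mm. A picture is of the moment at which its call begins: read the wrist's pose just before it. There is no depth.
- hand_in(): hands the job in, once; it reports no verdict.
The state is a dict: "time_s": time; "joints": joint angles; "joint_velocities": joint speeds; "joint_torque": joint torques, N m; "tool_pos": TCP position; "tool_rot": TCP orientation; "force": force on the tool from outside, world axes, zero at the start; "moment": the same for the moment, N m; "finger_gap": finger opening in m.
Only numpy, scipy, OpenCV 4.12 (cv2) and the standard library are available. Lean on these libraries where they do the work, as an engineer would, in place of code of your own. Each camera call takes 0.05 s, during which the arm holds its last target.

## Working session

There is one attempt and no reset: what is moved stays moved. The work goes in short steps, Python scripts to look and compute and a shell command to move; the robot and the scene stay as the last step left them, time stands still between calls to the robot, and variables do not carry over. Pictures are saved under pics/ and viewed, and the job is handed in when it is done.

```bash
mkdir -p pics; python3 - <<'E'
from plant import *
import cv2,numpy as np
print(get_state(), grip_depth)
for n in ("scene","top","wrist"):
    s=snapshot(n); cv2.imwrite(f"pics/{n}0.png",s["image"][:,:,::-1])
    print(n,{k:np.round(v,4).tolist() for k,v in s.items() if k!="image"})
E
```

```text
{'time_s': 0.0, 'joints': array([ 1.23235700e+00,  1.24490234e-01,  1.65165064e+00, -4.21310693e-05,
        1.36749312e+00, -8.26213382e-02]), 'joint_velocities': array([-2.71814315e-04,  1.01625649e-03, -1.11579248e-03, -3.53723975e-05,
       -1.29293416e-03,  1.36592753e-03]), 'joint_torque': array([-6.26841174e-04, -4.17608678e+01, -3.59931457e+01,  7.73650571e-02,
        4.93014569e-02, -2.18146110e-04]), 'tool_pos': array([0.16431606, 0.62823302, 0.21341048]), 'tool_rot': array([-0.40068034, -3.11554538,  0.00314889]), 'force': array([ 0.94139515, -0.77007936, -0.07558776]), 'moment': array([-0.02831866, -0.00222708, -0.02819599]), 'finger_gap': 0.09470324866840261} 0.0188
scene {'camera_matrix': [[455.2137, 0.0, 255.2145], [0.0, 455.2137, 183.8181], [0.0, 0.0, 1.0]], 'xyz': [1.3414, 0.0967, 0.8227], 'rotation': [-1.6652, -1.8111, 0.8191]}
top {'camera_matrix': [[460.4426, 0.0, 251.803], [0.0, 460.4426, 185.4711], [0.0, 0.0, 1.0]], 'xyz': [0.2715, -0.0128, 1.2558], 'rotation': [-2.1242, 2.089, -0.2193]}
wrist {'camera_matrix': [[323.2636, 0.0, 257.0372], [0.0, 323.2636, 195.7022], [0.0, 0.0, 1.0]], 'T_tool_cam': [[0.0005, -0.9691, -0.2467, 0.0693], [1.0, 0.0006, -0.0004, -0.0001], [0.0005, -0.2467, 0.9691, -0.1703], [0.0, 0.0, 0.0, 1.0]]}
```

View pics/scene0.png

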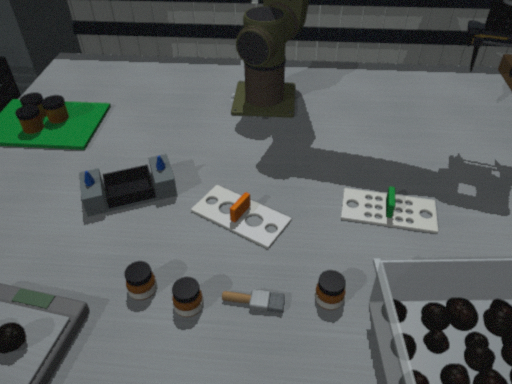

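View pics/top0.png

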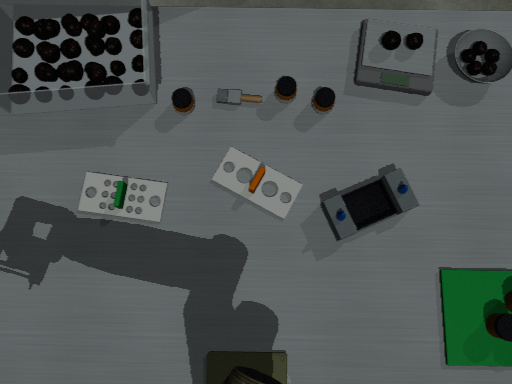

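View pics/wrist0.png

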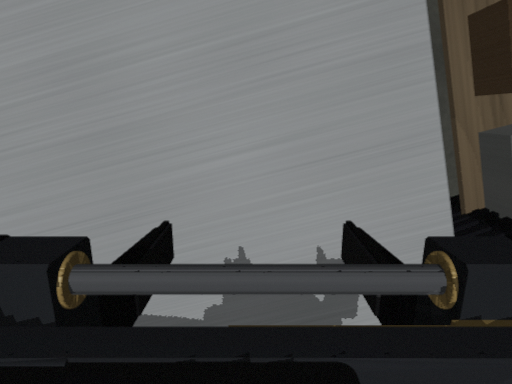

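```bash
cat > h.py <<'E'
import numpy as np,cv2
from scipy.spatial.transform import Rotation as R
from plant import *
def ray(s,uv):
    K=s["camera_matrix"]
    d=np.linalg.inv(K)@np.array([uv[0],uv[1],1.])
    if "T_tool_cam" in s:
        T=s["T"]@s["T_tool_cam"]; return T[:3,3],T[:3,:3]@d
    return np.array(s["xyz"]),R.from_rotvec(s["rotation"]).as_matrix()@d
def at(s,uv,z):
    o,d=ray(s,uv); return o+d*(z-o[2])/d[2]
def wr():
    st=get_state(); T=np.eye(4);T[:3,3]=st["tool_pos"];T[:3,:3]=R.from_rotvec(st["tool_rot"]).as_matrix()
    s=snapshot("wrist"); s["T"]=T; return s
def proj(s,p):
    p=np.asarray(p,float)
    if "T_tool_cam" in s:
        T=s["T"]@s["T_tool_cam"]; o,M=T[:3,3],T[:3,:3]
    else: o,M=np.array(s["xyz"]),R.from_rotvec(s["rotation"]).as_matrix()
    c=M.T@(p-o); q=s["camera_matrix"]@c; return q[:2]/q[2]
def crop(s,x0,y0,w,h,k,name):
    im=s["image"][y0:y0+h,x0:x0+w,::-1]
    cv2.imwrite(name,cv2.resize(im,None,fx=k,fy=k,interpolation=cv2.INTER_CUBIC))
E
python3 - <<'E'
from h import *
s=snapshot("top"); crop(s,200,140,110,90,7,"pics/t_plate.png"); crop(s,310,155,115,90,6.9,"pics/t_stand.png")
E
```

```text
(no output)
```

View pics/t_plate.png

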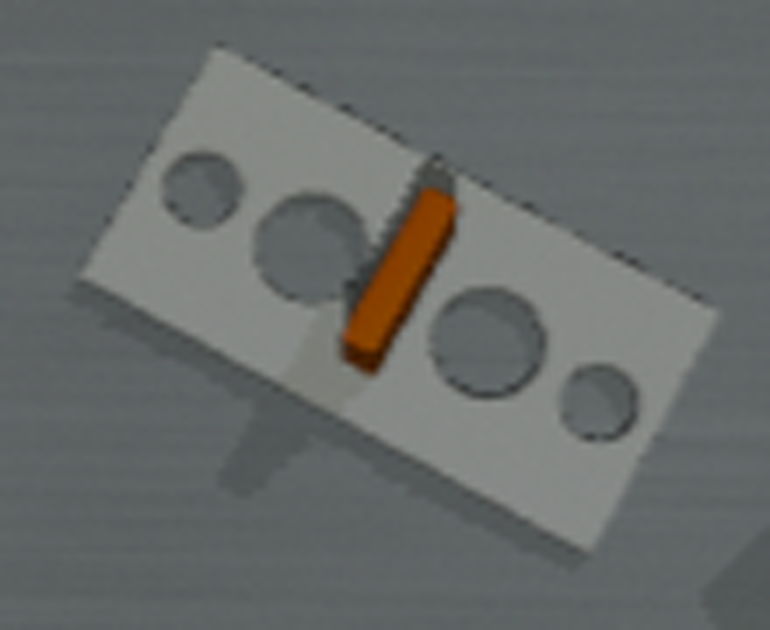

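View pics/t_stand.png

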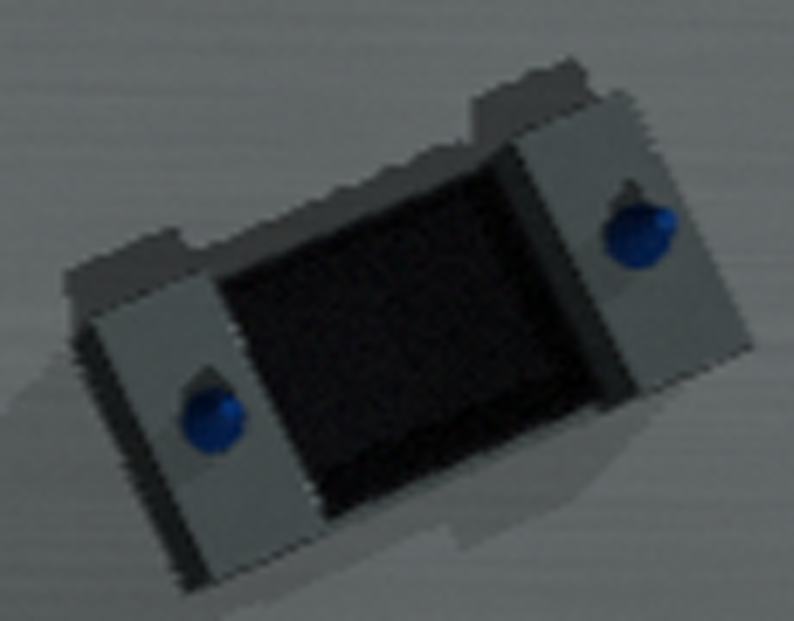

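```bash
cat > m.py <<'E'
from h import *
s=snapshot("top")
def P(x,y,k,ox,oy,z): return at(s,((x+.5)/k-.5+ox,(y+.5)/k-.5+oy),z)
def ang(a,b): d=b-a; return np.degrees(np.arctan2(d[1],d[0])),np.linalg.norm(d)
E
python3 - <<'E'
from m import *
p=lambda x,y,z=.008:P(x,y,7,200,140,z)
c=[p(218,45),p(718,312),p(590,552),p(80,278)]
print("c",np.mean(c,0),[ang(c[i],c[(i+1)%4]) for i in range(4)])
h=[p(203,190),p(599,403)]; print("h",h,np.mean(h,0),ang(*h))
q=lambda x,y,z=.06:P(x,y,6.9,310,155,z)
c=[q(92,318),q(620,92),q(752,345),q(212,582)]
print("c",np.mean(c,0),[ang(c[i],c[(i+1)%4]) for i in range(4)])
d=[q(212,420),q(636,236)]; print("d",d,np.mean(d,0),ang(*d))
d=[q(235,405,.1),q(667,215,.1)]; print("tip",d,np.mean(d,0),ang(*d))
E
```

```text
c [ 0.55214147 -0.01695281  0.008     ] [(np.float64(-118.03753611257994), np.float64(0.2277756924561928)), (np.float64(152.42926728033234), np.float64(0.10902304153667798)), (np.float64(62.331882648111716), np.float64(0.2290279584102249)), (np.float64(-28.223831976144098), np.float64(0.11049667170144313))]
h [array([0.59368667, 0.06226841, 0.008     ]), array([ 0.50964983, -0.09609509,  0.008     ])] [ 0.55166825 -0.01691334  0.008     ] (np.float64(-117.95301042405792), np.float64(0.17927963560504742))
c [ 0.48845193 -0.31733647  0.06      ] [(np.float64(-65.83474938290817), np.float64(0.2257846840791609)), (np.float64(-155.40065188918555), np.float64(0.10861597100725916)), (np.float64(114.26247282680266), np.float64(0.2278887579407849)), (np.float64(23.49201013074072), np.float64(0.10900707108509372))]
d [array([ 0.45333331, -0.23706384,  0.06      ]), array([ 0.52734935, -0.40142107,  0.06      ])] [ 0.49034133 -0.31924245  0.06      ] (np.float64(-65.75622938289816), np.float64(0.18025446924438046))
tip [array([ 0.45294768, -0.23812967,  0.1       ]), array([ 0.5269582 , -0.40033985,  0.1       ])] [ 0.48995294 -0.31923476  0.1       ] (np.float64(-65.47453555006184), np.float64(0.17829665797880376))
```

```bash
cat > d.py <<'E'
from h import *
def delta(p,yaw):
    st=get_state(); M=R.from_rotvec(st["tool_rot"])
    a=np.radians(yaw); y=np.array([np.cos(a),np.sin(a),0]);z=np.array([0,0,-1.]);x=np.cross(y,z)
    G=R.from_matrix(np.c_[x,y,z])
    rv=(M.inv()*G).as_rotvec(degrees=True)/6
    t=M.inv().apply(np.array(p)-st["tool_pos"])/.05
    print("rows",np.round(rv,2),np.round(t,3),"joints",np.round(st["joints"],2),"gap",st["finger_gap"],"t",st["time_s"],"F",np.round(st["force"],1))
E
python3 -c "
from d import *
delta([.5518,-.0169,.2],62.1)"
```

```text
rows [-0.01  0.    2.21] [-10.762 -10.528   0.291] joints [ 1.23  0.12  1.65 -0.    1.37 -0.08] gap 0.09498537502297388 t 0.25 F [-0.6 -0.6  0.1]
```

```bash
python3 -m pendant '[[0,0,0.2,-1,-1,0,1],[0,0,0.4,-2,-2,0,1],[0,0,0.6,-3,-3,0,1],[0,0,0.8,-4,-4,0.1,1],[0,0,1,-5,-5,0.1,1],[0,0,1.2,-6,-6,0.1,1],[0,0,1.5,-7,-7,0.1,1],[0,0,1.8,-7.7,-7.7,0.2,1],[0,0,2,-8.2,-8.1,0.2,1],[0,0,2,-8.2,-8.1,0.2,1]]'; python3 -c "
from d import *
delta([.5518,-.0169,.2],62.1)"
```

```text
time_s: 1.5
tool_pos: [0.4598, 0.1306, 0.2046]
tool_rot: [0.732, 3.055, -0.0]
force: [0.3, 0.8, 0.7]
finger_gap: 0.0952
rows [-0.    0.    0.16] [-2.977 -1.796  0.092] joints [ 0.16 -0.26  2.03 -0.    1.37 -0.94] gap 0.09520439730228276 t 1.5 F [0.3 0.8 0.7]
```

```bash
python3 -m pendant '[[0,0,0.05,-1,-0.6,0,1],[0,0,0.1,-2,-1.2,0.1,1],[0,0,0.16,-2.7,-1.6,0.1,1],[0,0,0.16,-2.98,-1.8,0.1,1],[0,0,0.16,-2.98,-1.8,0.1,1],[0,0,0.16,-2.98,-1.8,0.1,1]]'; python3 - <<'E'
from d import *
delta([.5518,-.0169,.2],62.1)
s=wr(); cv2.imwrite("pics/w1.png",cv2.resize(s["image"][:,:,::-1],(768,576),interpolation=cv2.INTER_CUBIC))
E
```

```text
time_s: 2.25
tool_pos: [0.5509, -0.0126, 0.1996]
tool_rot: [-0.747, -3.051, -0.001]
force: [0.4, 0.2, -0.4]
finger_gap: 0.0955
rows [ 0.   -0.01  0.06] [-0.056 -0.067 -0.008] joints [-0.12 -0.08  1.89  0.    1.34 -1.21] gap 0.09545483662560686 t 2.25 F [ 0.4  0.2 -0.4]
```

View pics/w1.png

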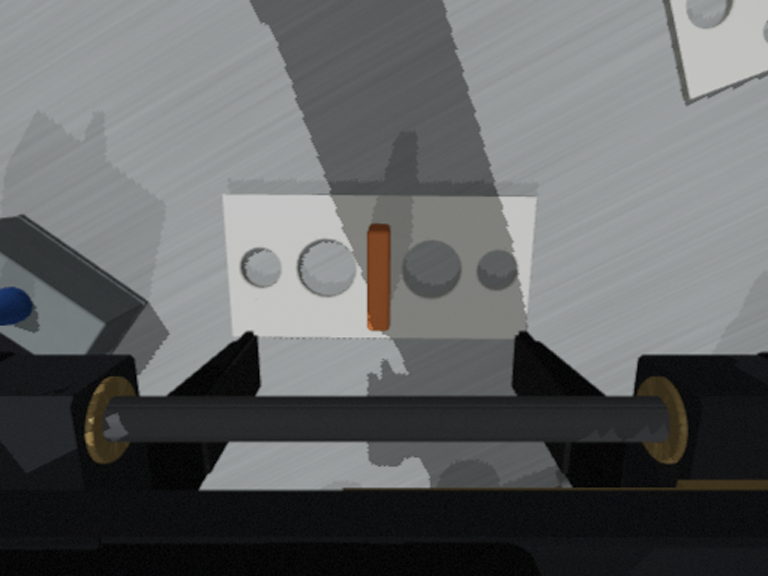

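```bash
python3 - <<'E'
from d import *
s=wr()
f=lambda x,y,z=.008: at(s,((x+.5)/1.5-.5,(y+.5)/1.5-.5),z)
def ang(a,b): d=b-a; return np.degrees(np.arctan2(d[1],d[0])),np.linalg.norm(d)
c=[f(223,195),f(537,196),f(527,339),f(232,337)]
print(np.mean(c,0),[ang(c[i],c[(i+1)%4]) for i in range(4)])
h=[f(261,267),f(497,270)];print(h,np.mean(h,0),ang(*h))
E
```

```text
[ 0.55200921 -0.01860016  0.008     ] [(np.float64(62.33469674805829), np.float64(0.2300185977469959)), (np.float64(-27.16445734501734), np.float64(0.11073345886647677)), (np.float64(-117.89033015804876), np.float64(0.2326437424542328)), (np.float64(151.47106633802306), np.float64(0.1098280077465704))]
[array([ 0.50873454, -0.09780367,  0.008     ]), array([0.59358978, 0.06028605, 0.008     ])] [ 0.55116216 -0.01875881  0.008     ] (np.float64(61.77515643358258), np.float64(0.17942344696333445))
```

```bash
python3 -c "
from d import *
delta([.5518,-.0178,.017],62.1)"
```

```text
rows [ 0.   -0.    0.06] [-0.063 -0.084  3.655] joints [-0.12 -0.09  1.89  0.    1.34 -1.21] gap 0.09530143369557931 t 2.35 F [-0.5  0.1  0.9]
```

```bash
python3 -m pendant '[[0,0,0.06,-0.06,-0.08,0.8,1],[0,0,0.06,-0.06,-0.08,1.6,1],[0,0,0.06,-0.06,-0.08,2.2,1],[0,0,0.06,-0.06,-0.08,2.6,1],[0,0,0.06,-0.06,-0.08,2.6,1],[0,0,0.06,-0.06,-0.08,2.6,1]]';python3 -c "
from d import *
delta([.5518,-.0178,.017],62.1)"
```

```text
time_s: 3.1
tool_pos: [0.5533, -0.0188, 0.0712]
tool_rot: [0.758, 3.046, 0.0]
force: [0.2, -0.7, 0.3]
finger_gap: 0.0955
rows [ 0.01  0.02 -0.01] [0.039 0.003 1.083] joints [-0.13  0.05  1.99 -0.    1.11 -1.21] gap 0.09547360840424898 t 3.1 F [ 0.2 -0.7  0.3]
```

```bash
python3 -m pendant '[[0,0,0,0.02,0,0.5,1],[0,0,0,0.02,0,0.9,1],[0,0,0,0.02,0,1.07,1],[0,0,0,0.02,0,1.07,1],[0,0,0,0.02,0,1.07,1]]' ;python3 - <<'E'
from d import *
delta([.5518,-.0178,.017],62.1)
s=wr(); cv2.imwrite("pics/w2.png",s["image"][:,:,::-1])
s=snapshot("scene");crop(s,170,150,160,120,5,"pics/s2.png")
E
```

```text
time_s: 3.72
tool_pos: [0.5521, -0.0186, 0.0169]
tool_rot: [0.759, 3.047, 0.0]
force: [0.5, 0.4, 0.5]
finger_gap: 0.0951
rows [ 0.    0.01 -0.01] [ 0.012  0.011 -0.001] joints [-0.13  0.12  2.02  0.    1.01 -1.21] gap 0.09508075968059863 t 3.725 F [0.5 0.4 0.5]
```

View pics/w2.png

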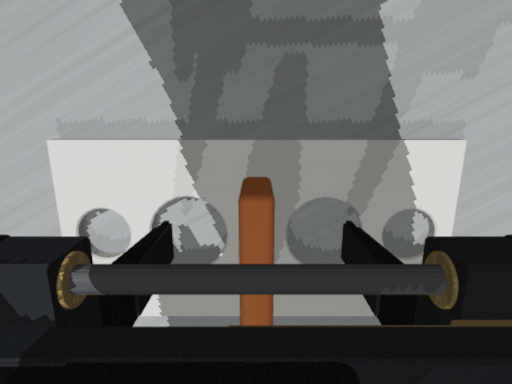

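View pics/s2.png

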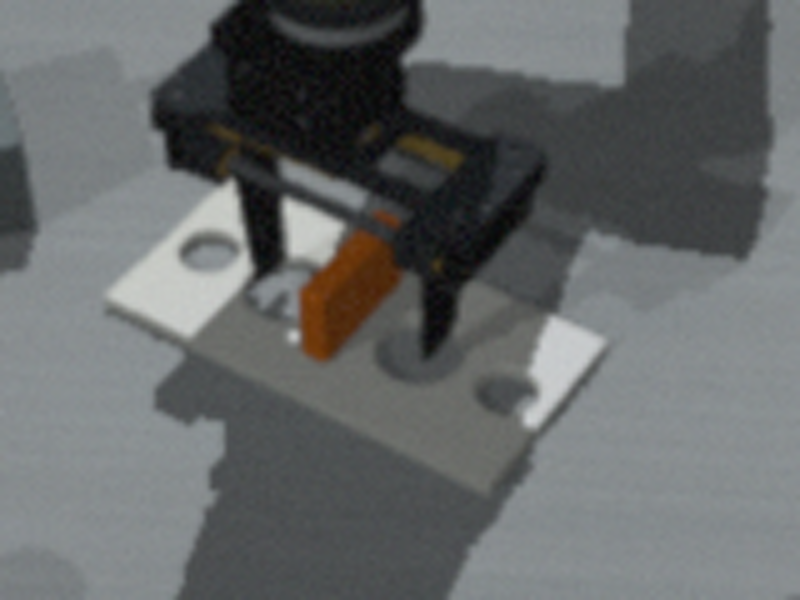

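The fingers straddle the orange tab (columns 240-273, fingers at 173 and 342) above the plate. I'm closing the gripper.

```bash
python3 -m pendant '[[0,0,0,0,0,0,0.5],[0,0,0,0,0,0,0.3],[0,0,0,0,0,0,0.1],[0,0,0,0,0,0,0],[0,0,0,0,0,0,0],[0,0,0,0,0,0,0],[0,0,0,0,0,0,0],[0,0,0,0,0,0,0]]' 40;python3 -c "
from d import *
delta([.5518,-.0178,.17],62.1)"
```

```text
time_s: 4.82
tool_pos: [0.5514, -0.0185, 0.0162]
tool_rot: [-0.759, -3.048, -0.0]
force: [0.8, -0.0, 1.0]
finger_gap: 0.0205
rows [ 0.   -0.   -0.01] [-1.000e-03  1.600e-02 -3.077e+00] joints [-0.13  0.12  2.02  0.    1.01 -1.21] gap 0.020473117115210472 t 4.825 F [ 0.8 -0.   1. ]
```

```bash
python3 -m pendant '[[0,0,0,0,0,0,0],[0,0,0,0,0,0,0],[0,0,0,0,0,0,0]]';python3 -m pendant '[[0,0,0,0,0,-0.2,0],[0,0,0,0,0,-0.6,0],[0,0,0,0,0,-1.2,0],[0,0,0,0,0,-1.8,0],[0,0,0,0,0,-2.4,0],[0,0,0,0,0,-2.8,0],[0,0,0,0,0,-3.0,0],[0,0,0,0,0,-3.0,0],[0,0,0,0,0,-3.0,0]]';python3 - <<'E'
from d import *
delta([.4902,-.3190,.17],114.3)
s=wr(); cv2.imwrite("pics/w3.png",s["image"][:,:,::-1])
s=snapshot("scene");crop(s,50,80,320,240,2.5,"pics/s3.png")
E
```

```text
time_s: 5.2
tool_pos: [0.5513, -0.0185, 0.0161]
tool_rot: [-0.759, -3.048, 0.0]
force: [0.3, -0.5, -0.4]
finger_gap: 0.0164
time_s: 6.32
tool_pos: [0.5505, -0.0184, 0.1647]
tool_rot: [-0.759, -3.046, 0.0]
force: [0.7, 0.7, -2.8]
finger_gap: 0.0161
rows [ 0.   -0.02 -8.71] [-1.755 -5.876 -0.105] joints [-0.13 -0.06  1.92 -0.    1.28 -1.21] gap 0.016134740069622816 t 6.325 F [ 0.7  0.7 -2.8]
```

View pics/w3.png

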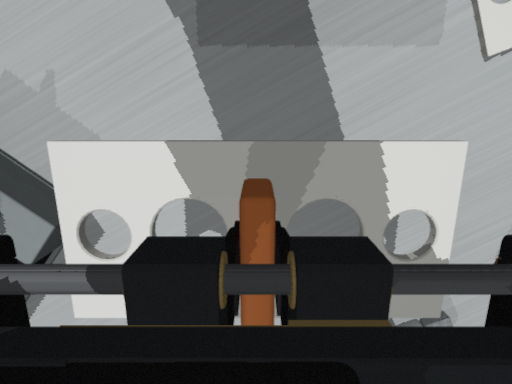

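View pics/s3.png

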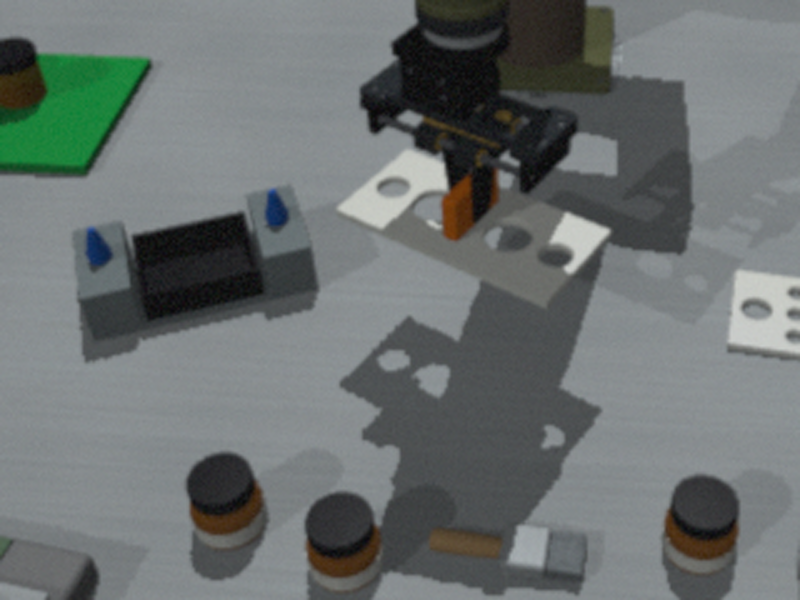

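```bash
cat > inhand.py <<'E'
from h import *
def inhand(s,uvs):
    s=dict(s); s["T"]=np.eye(4); P=[at(s,u,.0085) for u in uvs]  # tool z of plate top
    P=np.array(P); print(P, P.mean(0)); return P
E
python3 - <<'E'
from inhand import *
s=wr(); crop(s,40,120,440,220,1.8,"pics/w3b.png")
inhand(s,[(104.5,233),(410,234)]); inhand(s,[(48,140.5),(466,141.0)])
E
python3 -m pendant '[[0,0,-0.3,-0.1,-0.3,-0.1,0],[0,0,-1.3,-0.3,-1,-0.1,0],[0,0,-2.6,-0.6,-2,-0.1,0],[0,0,-4,-0.9,-3,-0.1,0],[0,0,-5.5,-1.2,-4,-0.1,0],[0,0,-7,-1.5,-5,-0.1,0],[0,0,-8.2,-1.7,-5.6,-0.1,0],[0,0,-8.7,-1.76,-5.88,-0.1,0],[0,0,-8.7,-1.76,-5.88,-0.1,0],[0,0,-8.7,-1.76,-5.88,-0.1,0]]'
```

```text
[[ 0.00099592 -0.08990129  0.0085    ]
 [ 0.00050846  0.08977515  0.0085    ]] [ 7.52188478e-04 -6.30673081e-05  8.50000000e-03]
[[ 0.05477876 -0.11458011  0.0085    ]
 [ 0.05463625  0.11404017  0.0085    ]] [ 0.0547075  -0.00026997  0.0085    ]
time_s: 7.72
tool_pos: [0.4911, -0.3187, 0.1706]
tool_rot: [0.658, -3.071, -0.002]
force: [-0.0, -0.5, -0.9]
finger_gap: 0.0157
```

View pics/w3b.png

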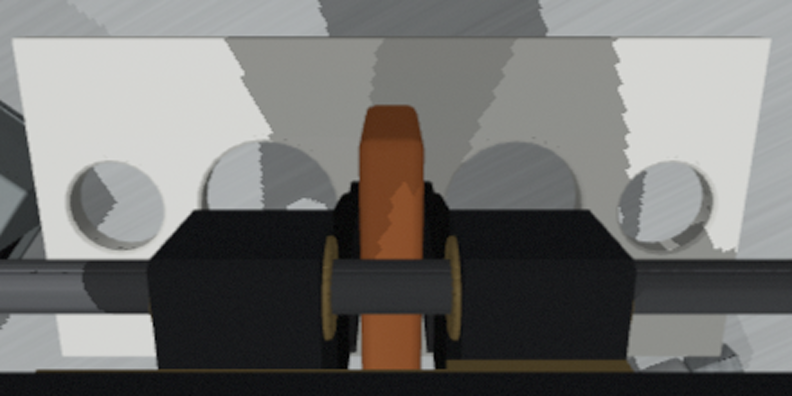

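```bash
python3 - <<'E'
from d import *
delta([.4902,-.3190,.17],114.3)
s=wr(); cv2.imwrite("pics/w4.png",cv2.resize(s["image"][:,:,::-1],(768,576),interpolation=cv2.INTER_CUBIC))
for k in (-1,1):
  a=np.radians(114.3); b=np.array([.4902+k*.09*np.cos(a),-.319+k*.09*np.sin(a)])
  print([1.5*proj(s,[*b,z]) for z in(.06,.1)])
s=snapshot("top");crop(s,300,130,150,120,5.2,"pics/t4.png")
E
```

```text
rows [ 0.01 -0.   -0.02] [0.02  0.002 0.013] joints [-0.67  0.01  1.84  0.    1.29 -2.66] gap 0.015704717230177495 t 7.725 F [-0.  -0.5 -0.9]
[array([234.5945617 , 288.76435786]), array([211.3034846 , 307.12220283])]
[array([536.53258786, 288.28493407]), array([560.00535352, 306.55684569])]
```

View pics/w4.png

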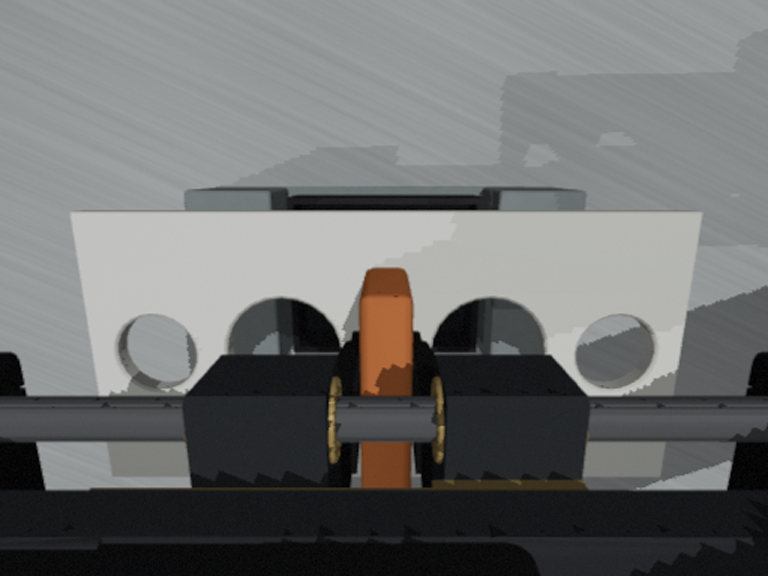

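View pics/t4.png

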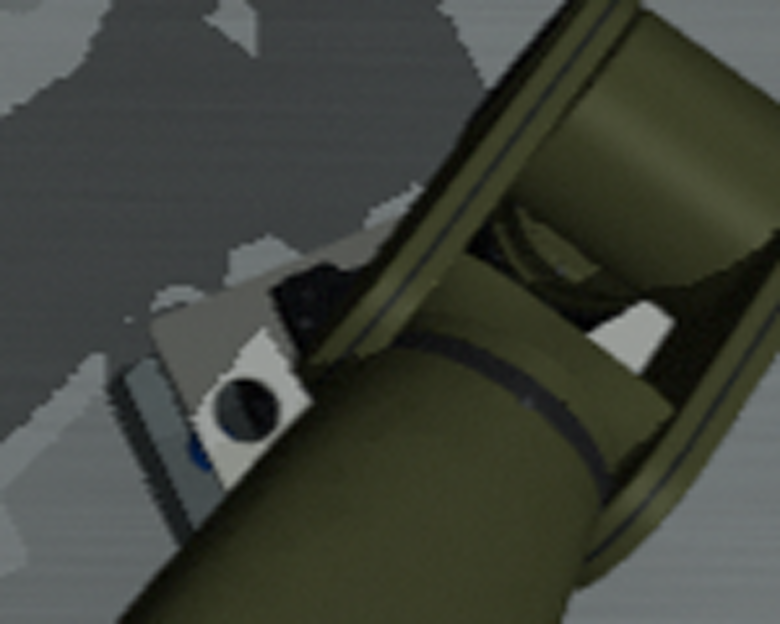

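```bash
python3 - <<'E'
from d import *
s=wr(); crop(s,110,110,300,50,2.66,"pics/w4b.png")
a=np.radians(114.3); y=np.array([np.cos(a),np.sin(a)]); x=np.array([-y[1],y[0]])
for k in (-1,1):
  b=np.array([.4902,-.319])+k*.115*y+.055*x
  print([np.round(2.66*(proj(s,[*b,z])-[110,110]),1) for z in(0.,.06)], np.round(np.array([.4902,-.319])+.09*k*y,4))
E
```

```text
[array([95. , 44.1]), array([32.6, 51.4])] [ 0.5272 -0.401 ]
[array([687.2,  43.9]), array([749.8,  51.2])] [ 0.4532 -0.237 ]
```

View pics/w4b.png

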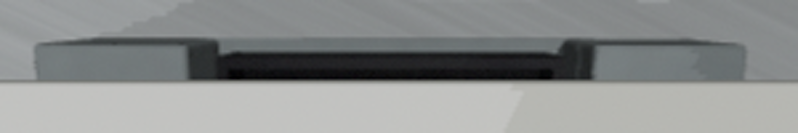

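```bash
python3 -m pendant '[[0,0,0,0.03,0,0.1,0],[0,0,0,0.04,0,0.4,0],[0,0,0,0.04,0,0.8,0],[0,0,0,0.04,0,1.1,0],[0,0,0,0.04,0,1.3,0],[0,0,0,0.04,0,1.4,0],[0,0,0,0.04,0,1.4,0],[0,0,0,0.04,0,1.4,0]]'; python3 - <<'E'
from d import *
delta([.4902,-.3190,.077],114.3)
s=wr(); cv2.imwrite("pics/w5.png",cv2.resize(s["image"][:,:,::-1],(768,576),interpolation=cv2.INTER_CUBIC))
a=np.radians(114.3)
for k in (-1,1):
  b=np.array([.4902+k*.09*np.cos(a),-.319+k*.09*np.sin(a)]); print(1.5*proj(s,[*b,.1]))
s=snapshot("scene");crop(s,60,130,150,110,5.2,"pics/s5.png")
E
```

```text
time_s: 8.88
tool_pos: [0.4898, -0.3206, 0.1019]
tool_rot: [-0.659, 3.071, -0.002]
force: [0.2, 0.4, -1.1]
finger_gap: 0.0158
rows [-0.01  0.01 -0.01] [-0.02   0.026  0.499] joints [-0.67  0.08  1.9  -0.    1.17 -2.66] gap 0.015812678089973813 t 8.875 F [ 0.2  0.4 -1.1]
[152.39741845 361.32987837]
[626.16902659 361.15689687]
```

View pics/w5.png

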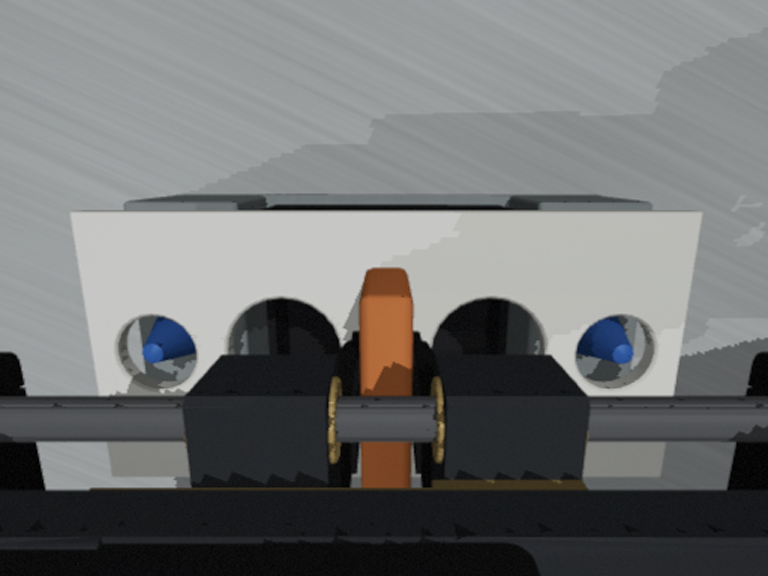

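View pics/s5.png

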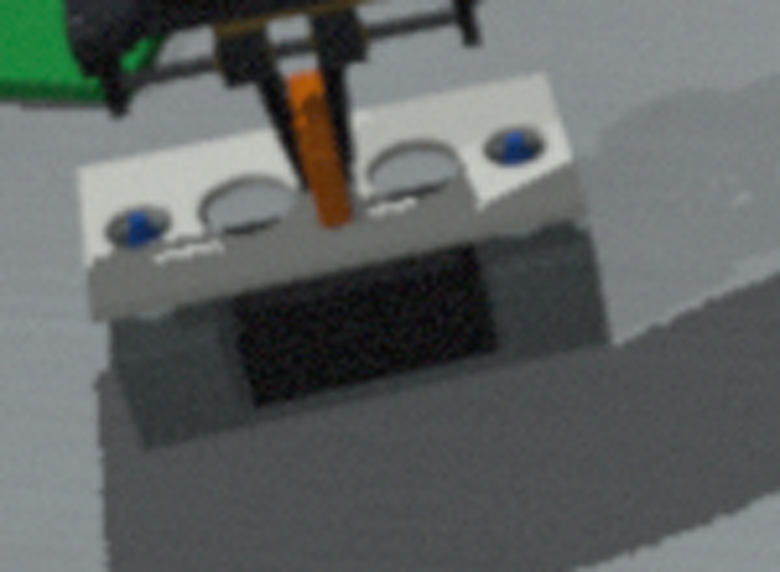

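```bash
python3 - <<'E'
from h import *
s=wr(); z0=s["T"][2,3]; s["T"]=np.eye(4); print(z0)
for u in [(152,353),(621.5,353)]: print("tip",at(s,((u[0]+.5)/1.5-.5,(u[1]+.5)/1.5-.5),z0-.1))
for u in [(157,351),(615.5,351)]: print("hole",at(s,((u[0]+.5)/1.5-.5,(u[1]+.5)/1.5-.5),.0085))
crop(s,70,200,70,65,11,"pics/w5l.png")
crop(s,375,200,70,65,11,"pics/w5r.png")
E
```

```text
0.10195502565411294
tip [ 0.00237749 -0.08848716  0.00195503]
tip [0.00245938 0.08908051 0.00195503]
hole [ 0.00066887 -0.08978628  0.0085    ]
hole [0.00075188 0.09001692 0.0085    ]
```

View pics/w5l.png

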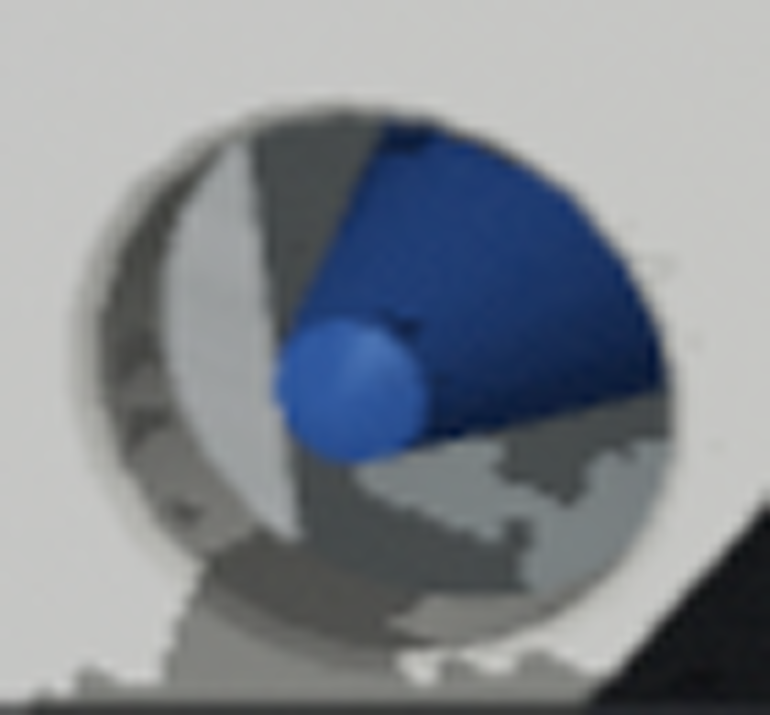

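View pics/w5r.png

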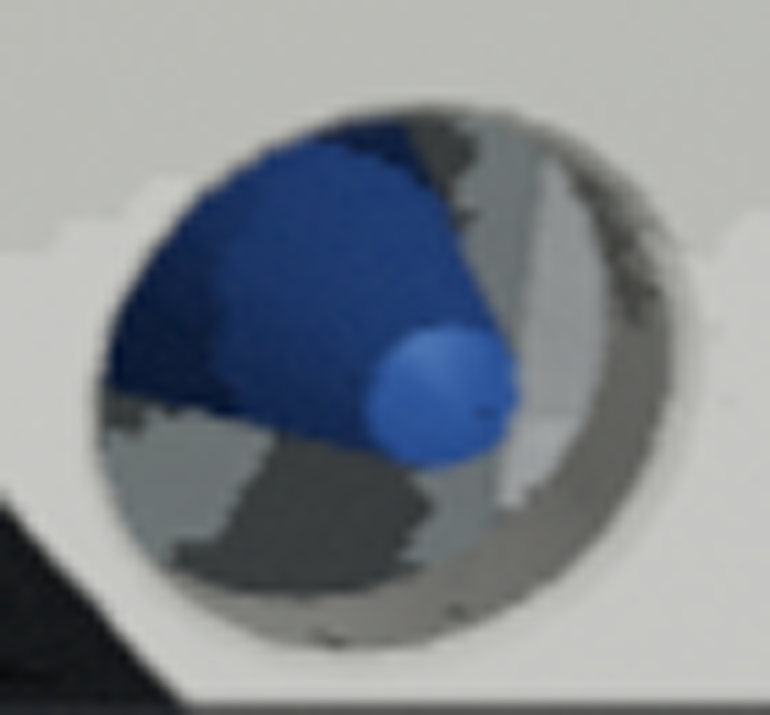

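```bash
python3 -m pendant '[[0,0,0,0.035,0,0,0],[0,0,0,0.035,0,0.08,0],[0,0,0,0.035,0,0.16,0],[0,0,0,0.035,0,0.24,0],[0,0,0,0.035,0,0.24,0],[0,0,0,0.035,0,0.24,0]]'; python3 - <<'E'
from d import *
delta([.4902,-.3190,.077],114.3)
s=wr(); cv2.imwrite("pics/w6.png",s["image"][:,:,::-1])
crop(s,70,200,70,65,6,"pics/w6l.png")
a=cv2.imread("pics/w6l.png"); crop(s,375,200,70,65,6,"pics/w6r.png")
cv2.imwrite("pics/w6lr.png",cv2.resize(np.hstack([a,cv2.imread("pics/w6r.png")]),(798,370)))
E
```

```text
time_s: 9.78
tool_pos: [0.4878, -0.321, 0.0891]
tool_rot: [0.659, -3.072, -0.0]
force: [0.3, -0.1, -1.9]
finger_gap: 0.0154
rows [ 0.   -0.   -0.01] [-0.06   0.016  0.242] joints [-0.67  0.09  1.91 -0.    1.14 -2.67] gap 0.015434274200237784 t 9.775 F [ 0.3 -0.1 -1.9]
```

View pics/w6lr.png

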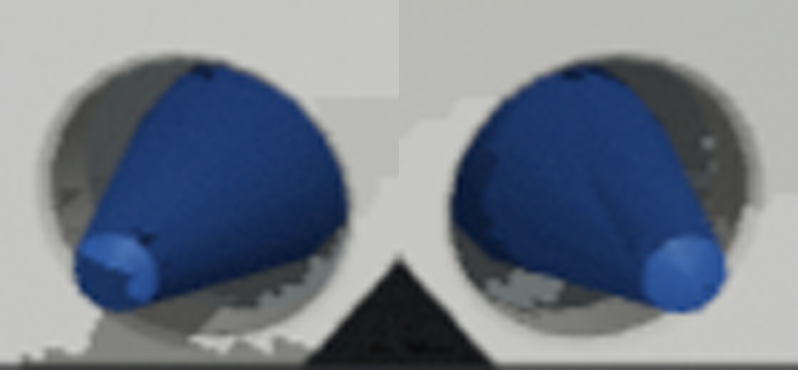

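```bash
python3 - <<'E'
from h import *
s=wr(); s["T"]=np.eye(4)
for z in(-.0109,-.009):
  for u in [(90.5,247.7),(424.8,248)]: print("tip",at(s,u,z))
E
```

```text
tip [ 0.00029456 -0.08838499 -0.0109    ]
tip [ 0.00020405  0.08893628 -0.0109    ]
tip [-0.00052861 -0.0894374  -0.009     ]
tip [-0.00062021  0.08999811 -0.009     ]
```

```bash
python3 -m pendant '[[0,0,0,-0.01,0,0.06,0],[0,0,0,-0.01,0,0.12,0],[0,0,0,-0.01,0,0.18,0],[0,0,0,-0.01,0,0.22,0],[0,0,0,-0.01,0,0.22,0],[0,0,0,-0.01,0,0.22,0]]'; python3 - <<'E'
from d import *
delta([.4902,-.3190,.077],114.3)
s=wr(); cv2.imwrite("pics/w7.png",cv2.resize(s["image"][:,:,::-1],(768,576),interpolation=cv2.INTER_CUBIC))
s=snapshot("scene");crop(s,60,130,150,110,5.2,"pics/s7.png")
E
```

```text
time_s: 10.62
tool_pos: [0.4883, -0.3208, 0.0782]
tool_rot: [-0.659, 3.072, -0.0]
force: [-0.7, 0.0, -2.5]
finger_gap: 0.0159
rows [-0.    0.   -0.01] [-0.05   0.017  0.025] joints [-0.67  0.1   1.91  0.    1.12 -2.67] gap 0.01586142395192259 t 10.625 F [-0.7  0.  -2.5]
```

View pics/w7.png

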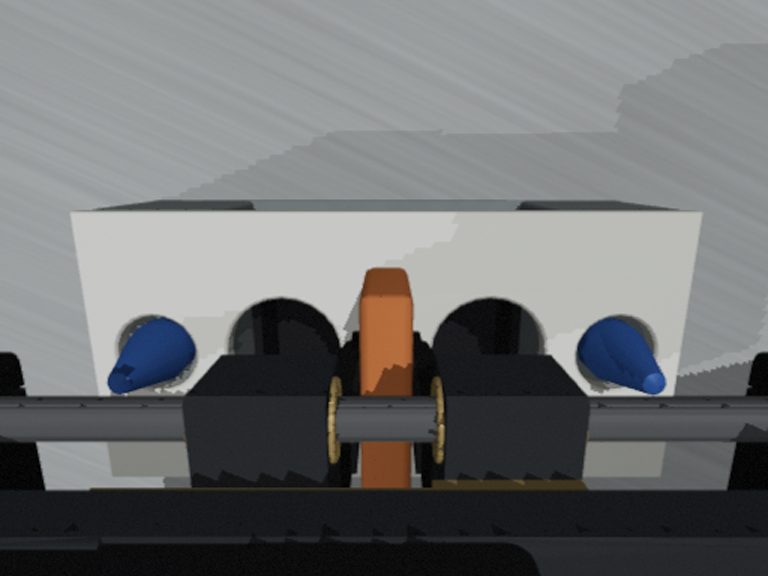

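View pics/s7.png

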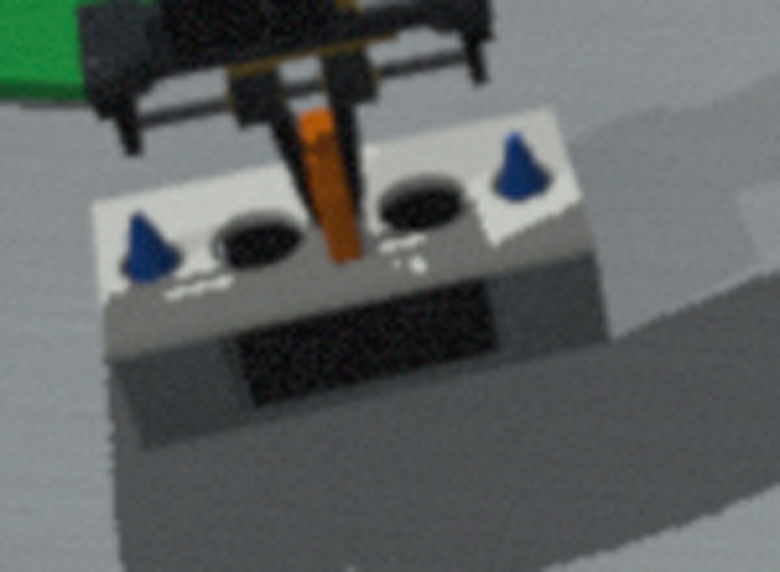

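Both dowels are through the holes, and the plate is still a few mm above the blocks. I'll creep down while watching the force.

```bash
python3 -m pendant '[[0,0,0,0,0,0.02,0],[0,0,0,0,0,0.03,0],[0,0,0,0,0,0.03,0]]'; python3 -m pendant '[[0,0,0,0,0,0.01,0],[0,0,0,0,0,0.02,0],[0,0,0,0,0,0.02,0]]'
```

```text
time_s: 11.1
tool_pos: [0.4882, -0.3207, 0.0766]
tool_rot: [0.659, -3.072, -0.0]
force: [-0.0, 0.0, -1.7]
finger_gap: 0.0157
time_s: 11.48
tool_pos: [0.4883, -0.3208, 0.0761]
tool_rot: [-0.659, 3.072, -0.0]
force: [-1.3, -0.3, 2.0]
finger_gap: 0.0158
```

```bash
python3 -m pendant '[[0,0,0,0,0,0.01,0],[0,0,0,0,0,0.02,0],[0,0,0,0,0,0.02,0]]'; python3 - <<'E'
from d import *
s=snapshot("scene");crop(s,60,130,150,110,5.2,"pics/s8.png")
E
```

```text
time_s: 11.85
tool_pos: [0.4883, -0.3208, 0.0761]
tool_rot: [0.659, -3.071, -0.0]
force: [-5.0, 3.8, 7.4]
finger_gap: 0.0159
```

View pics/s8.png

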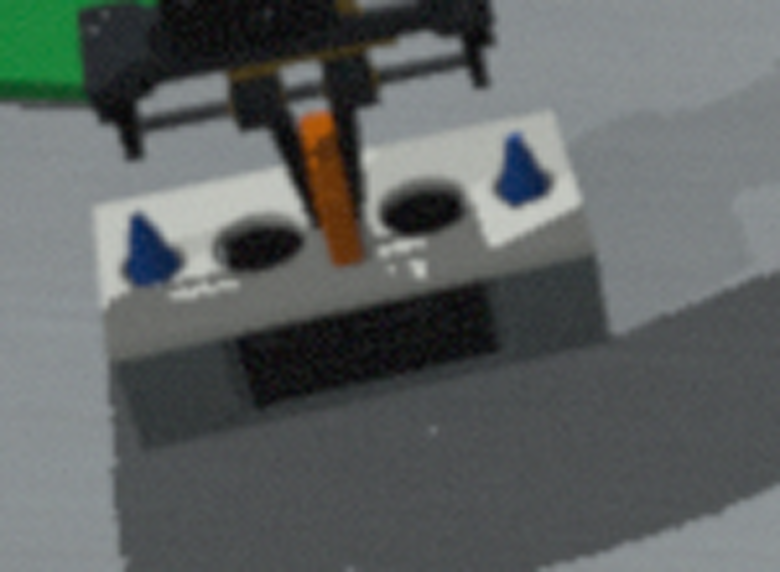

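```bash
python3 -m pendant '[[0,0,0,0,0,-0.02,0.1],[0,0,0,0,0,-0.02,0.3],[0,0,0,0,0,-0.02,0.5],[0,0,0,0,0,-0.02,0.5],[0,0,0,0,0,-0.02,0.5],[0,0,0,0,0,-0.02,0.5]]'; python3 - <<'E'
from d import *
s=wr(); cv2.imwrite("pics/w9.png",s["image"][:,:,::-1])
E
```

```text
time_s: 12.65
tool_pos: [0.4882, -0.3208, 0.0756]
tool_rot: [-0.659, 3.072, -0.0]
force: [0.4, -0.7, 0.2]
finger_gap: 0.0472
```

View pics/w9.png

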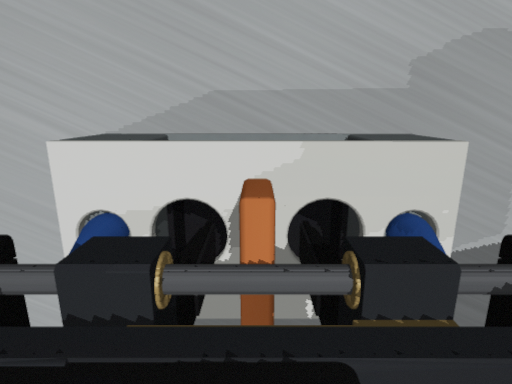

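The plate looks narrower from the wrist (400 px against 418), so its height needs checking after I retreat.

```bash
python3 -m pendant '[[0,0,0,0,0,0,0.6],[0,0,0,0,0,0,0.6]]'; python3 - <<'E'
from d import *
s=wr(); cv2.imwrite("pics/w10.png",s["image"][:,:,::-1]); print(s["T"][:3,3])
s=snapshot("scene");crop(s,60,130,150,110,5.2,"pics/s10.png")
E
```

```text
time_s: 12.95
tool_pos: [0.4882, -0.3207, 0.0757]
tool_rot: [-0.659, 3.072, -0.0]
force: [-0.1, 0.3, -0.5]
finger_gap: 0.0563
[ 0.48822004 -0.32072608  0.07565593]
```

View pics/s10.png

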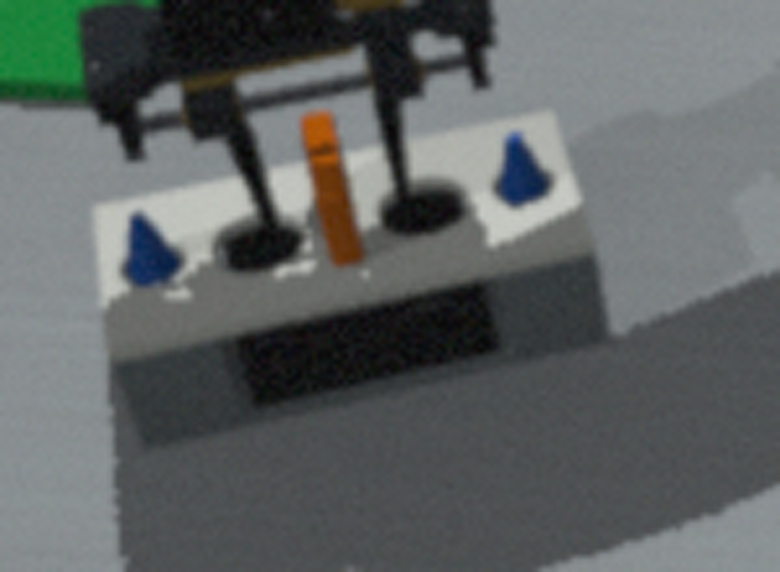

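View pics/w10.png

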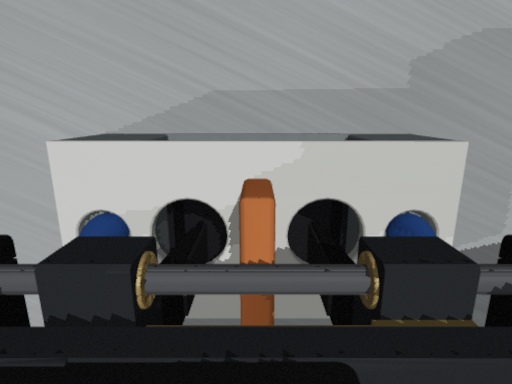

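The scene view shows that the plate did not move on release. Its edges are where they were in the previous view. Now lifting away.

```bash
python3 -m pendant '[[0,0,0,0,0,-0.2,0.6],[0,0,0,0,0,-0.6,0.6],[0,0,0,0,0,-1.2,0.6],[0,0,0,0,0,-1.8,0.6],[0,0,0,0,0,-2.4,0.6],[0,0,0,0,0,-2.8,0.6],[0,0,0,0,0,-2.8,0.6],[0,0,0,0,0,-2.8,0.6]]'; python3 -m pendant '[[0,0,0,0.3,0.3,0,0.6],[0,0,0,0.8,0.9,0,0.6],[0,0,0,1,1.8,0,0.6],[0,0,0,1,2.7,0,0.6],[0,0,0,1,3.6,0,0.6],[0,0,0,1,4.4,0,0.6],[0,0,0,1,5,0,0.6],[0,0,0,1,5,0,0.6]]'; python3 - <<'E'
from d import *
s=snapshot("top");crop(s,310,155,115,90,6.9,"pics/t11.png"); cv2.imwrite("pics/t11full.png",s["image"][:,:,::-1])
s=snapshot("scene");crop(s,60,130,150,110,5.2,"pics/s11.png")
E
```

```text
time_s: 14.05
tool_pos: [0.4877, -0.3204, 0.2146]
tool_rot: [0.659, -3.071, -0.002]
force: [0.1, -0.4, -0.9]
finger_gap: 0.057
time_s: 15.05
tool_pos: [0.3392, -0.112, 0.2142]
tool_rot: [0.663, -3.07, -0.001]
force: [-0.1, -0.5, -0.5]
finger_gap: 0.057
```

View pics/t11.png

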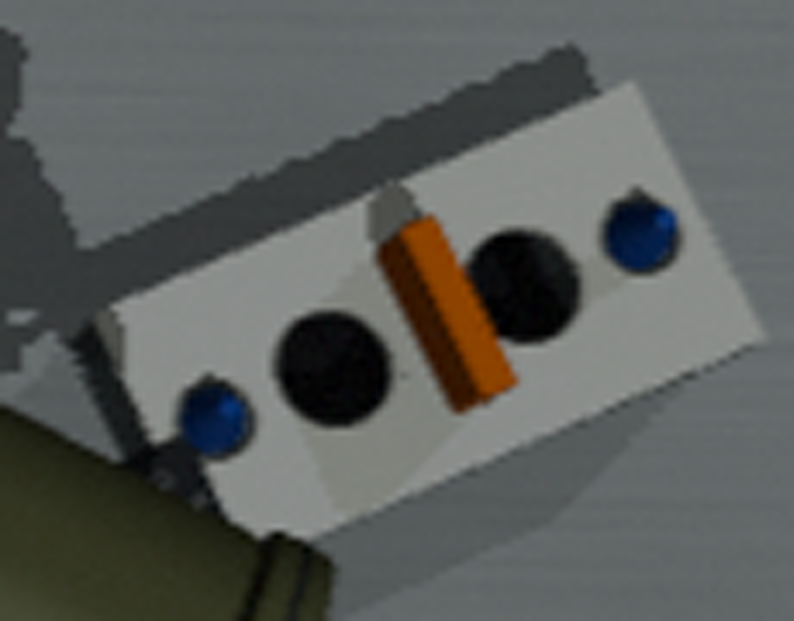

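View pics/s11.png

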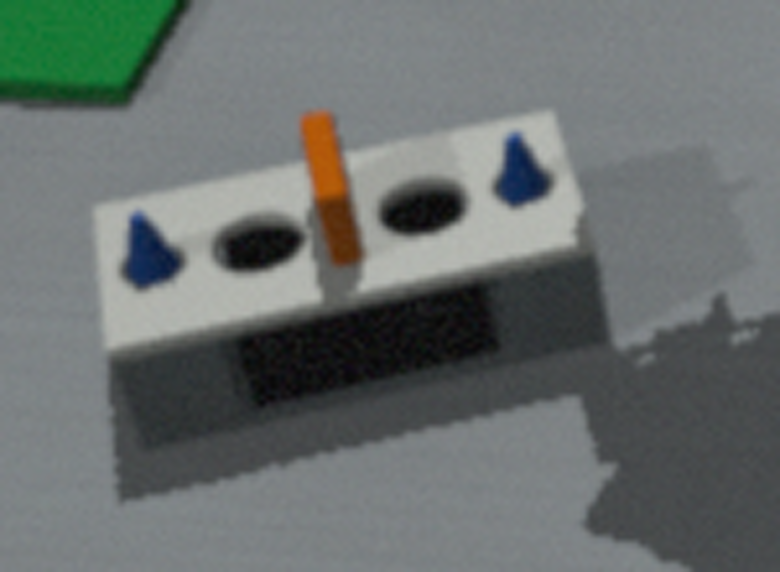

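View pics/t11full.png

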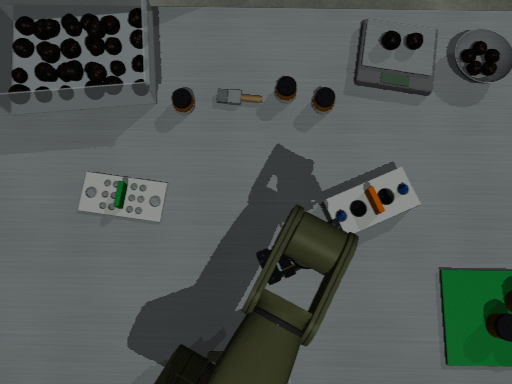

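The plate lies flush on both blocks with the dowels standing through its holes (top crop 215,418 and 640,235). The fine plate has not moved, and the arm is clear.

```bash
python3 -c "
from plant import *
hand_in()"
```

```text
the job is handed in; nothing more can be done
```

The coarse plate is on the grading stand with both blue dowels through its end holes, and the job is handed in at about 15 s of the 45 s allowed. I held the plate by its orange grip until it touched down, then let go and moved the arm clear.

- **Seating:** at touchdown the tool was at z = 0.0761 m, where a seated plate should put it, and the contact force was under 10 N. The last scene and top pictures show the plate flush on both blocks. It did not move when I let go.
- **Fine plate:** it is where it lay in the first picture.
- **Disagreements:**
  - The wrist camera put the stand about 2 mm off from where the top camera did. I went by where the dowels sat in the holes and shifted the plate to suit.
  - Just after release, a rough wrist-camera reading made the plate look slightly narrower than before, as if it had dropped. The scene pictures before and after showed no drop, so I took it for a reading error and did not measure it again.

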